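# Bring the label printer back into service

### The job

The label printer on the packing bench has just been given a new roll. With closed fingers and by pushing only, first push its open cover fully shut, then switch the printer on by pressing down the raised front half of its rocker switch until it is fully over, and then press the long feed bar right down for a moment and let it spring back. Keep to that order, do not press the small round key, do not lift anything, and leave the carton, the tape roll and the mug where they stand; finish with the arm clear of everything.

Things in the scene. Friction and masses are not known exactly. Their poses are not given: they have to be found in the camera images.
- printer: white desktop label printer, fixed, 235 (x) x 240 (y) x 150 high (cover shut), at a small yaw. Origin: centre of its underside; z up, -x is its front, facing the robot. The front 87 mm (x -117 to -30) is a black flat deck 126 mm above the bench with, from +y to -y, the rocker switch, the long feed bar and the small round key. Behind lies the roll bay (paper roll) under the cover.
- cover (a joint): hinge of the flat grey cover, rad: 0 shut (level), grows as its front edge rises; starts 0.45 to 0.8, stop at 1.2. Hinge line along the printer's y at x +110, z 142 mm in its frame; cover 140 long from hinge towards the front, 220 wide, 8 thick, underside through the hinge line (top at 150 mm when shut). Stays at any angle; 2 to 4 N down, 60 to 140 mm from the hinge, shuts it.
- cover_edge (a point): middle of the top front edge of the cover, 140 mm from the hinge; moves with the cover
- rocker (a joint): rocker switch, rad: 0 off, 0.40 fully on (stop). White V, 44 long along the printer's x, 26 wide; pivot at the V's bottom, at x -70, y +78, z 131 mm on the printer. Off: rear half level, front half raised 0.4 rad (end 9 mm above pivot). On: front half level at z 131, rear half raised. Stays where left; 2 to 3 N flips it.
- rocker_front (a point): point on the top face of the rocker's front half, 14 mm from the pivot: press here, straight down, until the half is level (about 6 mm); moves with the rocker
- feed_bar (a joint): travel of the feed bar, m: 0 up, 0.005 fully down. White bar key 60 long (along the printer's y) x 22 wide, at x = -76, y = -4 mm on the printer, standing 10 mm proud of the deck; spring return, 1.5 N at the start to 5 N fully down
- feed_bar_top (a point): centre of the feed bar's top face (136 mm above the bench when up); moves with the bar
- round_key (a joint): travel of the small round key, m: 0 up, 0.005 fully down, spring return; not to be pressed. White, 18 diameter, at x = -76, y = -88 mm on the printer, as tall as the feed bar
- round_key_top (a point): centre of the round key's top face
- carton: closed cardboard carton 100 x 120 x 70 high, loose, beside the printer; origin: centre of its underside
- tape_roll: roll of brown packing tape lying flat, 100 outside diameter, 76 hole, 48 high, loose, beside the printer; origin: centre of its underside
- mug: white mug, 80 diameter, 90 high, with a handle, loose, beside the printer; origin: centre of its underside

How it is judged:
On the way, in this order (a step that is already met when the one before it is completed fails the run):
1. the cover is pushed fully shut (value of joint cover below 0.05 rad), for 0.1 s.
2. the rocker is switched fully on (value of joint rocker above 0.34 rad), for 0.1 s.
3. the feed bar is pressed right down (value of joint feed_bar above 0.004 m), for 0.1 s.
At the end, for the whole second after the job is handed in: the cover is shut (below 0.05 rad), the rocker is on (above 0.34 rad), the feed bar and round key have sprung back (below 1 mm), and the carton, tape roll and mug are within 20 mm of where they started (value of joint cover below 0.05 rad and value of joint rocker above 0.34 rad and value of joint each of feed_bar, round_key below 0.001 m and distance of each of carton, tape_roll, mug from where it was at the start of the episode below 0.02 m); the robot touches nothing.
It fails at once if the rocker is switched on while the cover is open (value of joint rocker above 0.2 rad and value of joint cover above 0.08 rad).
It fails at once if the feed bar is pressed while the printer is switched off (value of joint feed_bar above 0.0025 m and value of joint rocker below 0.3 rad).
It fails at once if the round key is pressed (value of joint round_key above 0.0025 m).
It fails at once if the cover is lifted further open (value of joint cover above 0.95 rad).
It fails at once if the carton, tape roll or mug is moved or lifted by more than 20 mm (distance of any of carton, tape_roll, mug from where it was at the start of the episode above 0.02 m).
It also fails if it takes over 43 s, if anything falls off the work surface, if the arm or the gripper's body presses on something with over 40 N, if the wrist force passes 120 N, or if a joint passes its speed limit or range.

### The arm

A 6-joint arm with a two-finger parallel gripper is mounted at the origin on the work surface. World frame = base frame: x ahead of the robot, y to its left, z up, the work surface at z = 0. Lengths are in m, angles in rad, forces in N, time in s.
With the tool pointing down it reaches from about 0.35 to 0.975 m from the base axis. Payload 4.9 kg.
Tool frame: the origin (TCP) lies midway between the tips of the shut fingers; the grasp point (between the pads) lies 19 mm behind it; z points along the fingers, y is the line along which they close (so a half turn about z gives the same grasp; the last joint's range is limited). The gripper opens to 85 mm and grips with 20 to 120 N. Pads are 22 mm wide; open, the fingers measure 114 mm over their backs; the gripper's body (76 mm by 85 mm) begins 54 mm behind the grasp point. The pads swing forward as they close: fully open they stand 13 mm farther back than shut.
Start: joints at [1.158, 0.053, 1.613, -0, 1.476, -0.119], TCP at [0.181, 0.598, 0.193] pointing down, gripper open.
Joint ranges: [-3.01, 3.01], [-1.01, 2.22], [0.06, 2.58], [-1.02, 4.17], [0.09, 2.62], [-3.14, 3.14]. Speed limits (rad/s): [2.57, 2.57, 3.14, 3.14, 3.14, 3.14].

### API

Orientations are given as a rotation vector (axis times angle).
In Python, from station import ctrl, optics, job gives the robot as it stands.
- The arm moves only by the shell command python3 -m jog 'ROWS' [OPENING] [FORCE]. ROWS is JSON, a list of rows, each a list of 2 entries, a list of its own where there are three numbers: the shift along the tool's x, y, z in m, then the turn, a rotation vector about the tool's x, y, z in rad. A call has 1 to 5 rows; each row is the pose to reach, as a shift and turn from the pose commanded when the call began, along the tool's axes at that moment; what a row does not reach only later rows make up. A row lasts 1/10 s, in which the tool goes at most 50 mm and 8.59 degrees, less where a joint would pass 70% of its speed; a pose out of reach is approached as far as the arm can. A call with a gripper value outside its range is refused whole. OPENING is the opening, from 0 (shut) to 1 (fully open), set as the call begins (- or left out, the last holds). The fingers move at their own pace and stop on an object; FORCE is the grip in N (left out, the last holds). Time passes only in rows, so rows that repeat a pose let the fingers close. It gives the time, the measured TCP pose, the force, the opening and the grip force at its end, in the units of the state.
- ctrl.get_obs(): the state, without advancing time (a new reading comes with each control period).
- optics.get_image(name): name is "scene" or "side" or "wrist"; returns a dict with "image" (480x640x3 uint8, blue, green, red), "fx", "fy", "cx", "cy" (pixels), "rvec" (rotation vector, rad) and "tvec" (3), from world to camera coordinates, as OpenCV has them; the wrist camera has in their place "mount" (4x4, takes a point from camera to tool coordinates, whose origin is the TCP and whose axes are the flange's). Camera axes: x right, y down, z forward; pixel columns grow to the right and rows downward; lengths in m; the calibration is good to about 2 mm. A picture is of the moment at which its call begins: read the wrist's pose just before it. There is no depth.
- job.finish_job(): hands the job in; it is judged then, once.
The state is a dict: "t": time; "q": joint angles; "dq": joint speeds; "effort": joint torques, N m; "tool_pos": TCP position; "tool_rot": TCP orientation; "contact_force": force on the tool from outside, world axes, zero at the start; "wrist_torque": the same for the moment, N m; "opening": finger opening in m; "grip_force": force on a finger pad.
Only numpy, scipy, OpenCV 4.12 (cv2) and the standard library are available. Lean on these libraries where they do the work, as an engineer would, in place of code of your own. Each camera call takes 0.05 s, during which the arm holds its last target. There are 200 camera calls.

## Working session

There is one attempt and no reset: what is moved stays moved. The work goes in short steps, Python scripts to look and compute and a shell command to move; the robot and the scene stay as the last step left them, time stands still between calls to the robot, and variables do not carry over. Pictures are saved under pics/ and viewed, at most 10 in all, crops included, and the job is handed in when it is done.

```bash
ls; mkdir -p pics; python3 - <<'E'
from station import ctrl, optics
import cv2,numpy as np
o=ctrl.get_obs();print(o)
a=optics.get_image("scene");b=optics.get_image("side")
for n,i in(("scene",a),("side",b)):
    cv2.imwrite(f"pics/{n}0.png",i["image"]);print({k:v for k,v in i.items() if k!="image"})
E
```

```text
pics
{'t': 0.0, 'q': array([ 1.15799948e+00,  5.33589539e-02,  1.61431381e+00,  1.46346652e-05,
        1.47597447e+00, -1.18963320e-01]), 'dq': array([-0.00029836,  0.00041452, -0.0009779 , -0.00228651,  0.0026549 ,
        0.00181041]), 'effort': array([-2.19288131e-04, -3.93687952e+01, -3.70175958e+01, -1.76874814e-04,
        7.07073210e-03, -1.74704394e-05]), 'tool_pos': array([0.18070451, 0.59757386, 0.19204996]), 'tool_rot': array([-0.45981487, -3.1071989 ,  0.00310737]), 'contact_force': array([0.17004317, 0.74667323, 0.16110419]), 'wrist_torque': array([-0.06274675,  0.01509294,  0.00460639]), 'grip_force': 0.0, 'opening': 0.08541544953780197}
{'fx': 472.0392662653375, 'fy': 472.0392662653375, 'cx': 326.6470910412942, 'cy': 237.5893359231692, 'rvec': array([ 1.13825345,  2.50742275, -0.82890524]), 'tvec': array([ 0.33652291, -0.28740426,  1.26216381])}
{'fx': 595.0897062727744, 'fy': 595.0897062727744, 'cx': 321.90825368679435, 'cy': 245.966012940536, 'rvec': array([ 2.30483714, -0.1659852 ,  0.05846086]), 'tvec': array([-0.53833415,  0.17975508,  1.1756717 ])}
```

View pics/scene0.png

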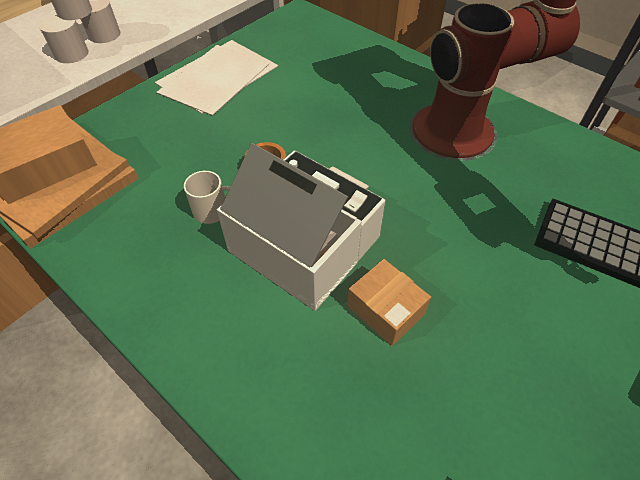

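View pics/side0.png

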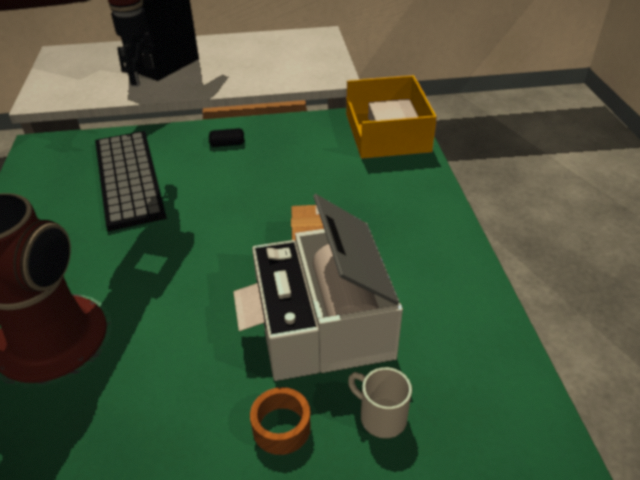

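The scene view shows the printer at about (300,230): rocker (357,203), bar (325,180), key (293,163) and cover front edge (250,145)–(347,200). The side view shows rocker (279,254), bar (283,285), key (290,318) and cover front edge (317,198)–(395,303), with the carton on the +y side and the mug and tape on the -y side.

```bash
cat > h.py <<'E'
import cv2,numpy as np
from station import ctrl,optics
from scipy.spatial.transform import Rotation as R
def cam(i,o=None):
    K=np.array([[i["fx"],0,i["cx"]],[0,i["fy"],i["cy"]],[0,0,1]])
    if "mount" in i:
        M=np.eye(4);M[:3,:3]=R.from_rotvec(o["tool_rot"]).as_matrix();M[:3,3]=o["tool_pos"]
        W=M@i["mount"];return K,W[:3,:3],W[:3,3]
    Q=R.from_rotvec(i["rvec"]).as_matrix();return K,Q.T,-Q.T@i["tvec"]
def ray(c,p):
    d=c[1]@np.linalg.solve(c[0],[p[0],p[1],1.]);return c[2],d/np.linalg.norm(d)
def plane(c,p,z):
    o,d=ray(c,p);return o+d*(z-o[2])/d[2]
def tri(r):
    A=sum(np.eye(3)-np.outer(d,d) for o,d in r);b=sum((np.eye(3)-np.outer(d,d))@o for o,d in r)
    return np.linalg.solve(A,b)
def blob(img,p,r=18,th=None):
    x,y=map(int,p);g=cv2.cvtColor(img[y-r:y+r,x-r:x+r],cv2.COLOR_BGR2GRAY)
    t,m=cv2.threshold(g,0,255,cv2.THRESH_OTSU)
    n,l,s,c=cv2.connectedComponentsWithStats(m)
    k=l[r,r] or 1+np.argmax(s[1:,4]);return c[k]+[x-r,y-r],s[k,4]
E
python3 - <<'E'
from h import *
np.set_printoptions(precision=4,suppress=True)
for n,pts in(("side",[(283,285),(290,318),(279,254)]),("scene",[(325,180),(293,163),(357,203)])):
    i=optics.get_image(n);c=cam(i)
    P=[]
    for p,z in zip(pts,(.136,.136,.134)):
        b,a=blob(i["image"],p,13);P.append(plane(c,b,z));print(n,p,b,a,P[-1])
    d=P[0]-P[1];print("yaw",np.degrees(np.arctan2(-d[0],d[1])),"dist",np.linalg.norm(d))
    if n=="side": cs=c
print("cover corners",tri([ray(c,(347,200)),ray(cs,(317,198))]),tri([ray(c,(250,145)),ray(cs,(395,303))]))
i=optics.get_image("side")["image"][190:390,230:430];cv2.imwrite("pics/crop.png",cv2.resize(i,None,fx=3,fy=3,interpolation=2))
E
```

```text
side (283, 285) [281.6986 283.0788] 292 [ 0.4633 -0.0534  0.136 ]
side (290, 318) [289.3258 316.6966] 89 [ 0.4692 -0.1359  0.136 ]
side (279, 254) [278.4746 252.9237] 236 [0.4644 0.0304 0.134 ]
yaw 4.058712559352414 dist 0.08275322443608722
scene (325, 180) [325.2431 179.5414] 181 [ 0.4596 -0.0506  0.136 ]
scene (293, 163) [291.7477 160.3003] 333 [ 0.4643 -0.1405  0.136 ]
scene (357, 203) [355.7992 200.4843] 254 [0.461 0.031 0.134]
yaw 3.0088111761789227 dist 0.09002540761225196
cover corners [0.5435 0.0682 0.2316] [ 0.5944 -0.1784  0.2222]
```

View pics/crop.png

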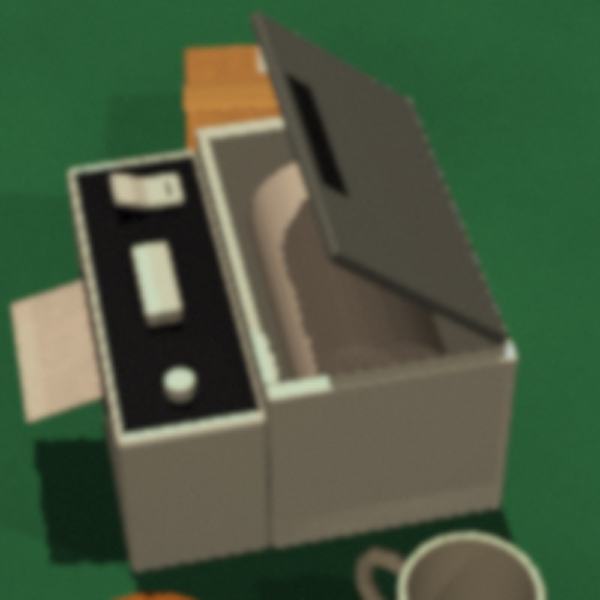

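The crop shows rocker (145,190), bar (157,283) and key (180,384), i.e. px (278,253), (282,284), (290,318). The cover's front corners are at px (316,194.5) and (342,276), and the deck's front edge runs from (253,247) to (271,335).

```bash
python3 - <<'E'
from h import *
np.set_printoptions(precision=4,suppress=True)
i=optics.get_image("scene");cc=cam(i);cs=cam(optics.get_image("side"))
for z in(.126,.13):
    A=plane(cs,(253.3,247.3),z);B=plane(cs,(270.7,335.3),z);d=A-B
    print("front edge",A,B,np.linalg.norm(d),np.degrees(np.arctan2(-d[0],d[1])))
A=tri([ray(cc,(347,200)),ray(cs,(316,194.5))]);B=tri([ray(cc,(250,145)),ray(cs,(342,276))])
H1=plane(cs,(367.3,223.3),.15);H2=plane(cs,(399.3,303.3),.15)
print("cover",A,B,np.linalg.norm(A-B),"hinge",H1,H2)
def fit(p):return p
# pose from bar,key,(rocker) : bar/key/rocker averages
L=np.array([[-.076,-.004],[-.076,-.088],[-.070,.078]]);W=np.array([[.4615,-.052],[.468,-.137],[.463,.0305]])
l=L-L.mean(0);w=W-W.mean(0);th=np.arctan2((l[:,0]*w[:,1]-l[:,1]*w[:,0]).sum(),(l*w).sum())
c,s=np.cos(th),np.sin(th);Rm=np.array([[c,-s],[s,c]]);t=W.mean(0)-Rm@L.mean(0)
print("yaw",np.degrees(th),"t",t,"res",W-(L@Rm.T+t))
E
```

```text
front edge [0.4168 0.0628 0.126 ] [ 0.4341 -0.1639  0.126 ] 0.2273655495555295 4.364695168195757
front edge [0.4169 0.0583 0.13  ] [ 0.4341 -0.1672  0.13  ] 0.22621891265187655 4.364695168195752
cover [0.5442 0.0711 0.2362] [ 0.5581 -0.1504  0.2368] 0.2219717929222513 hinge [0.6471 0.0731 0.15  ] [ 0.6602 -0.1459  0.15  ]
yaw 3.7781331602461385 t [ 0.5377 -0.0433] res [[-0.0006  0.0003]
 [ 0.0003 -0.0009]
 [ 0.0003  0.0006]]
```

```bash
cat > go.py <<'E'
import sys
from h import *
np.set_printoptions(precision=4,suppress=True)
x,y,z,yaw=map(float,sys.argv[1:5])   # yaw deg: tool y along (-sin,cos), pointing down
o=ctrl.get_obs();M=R.from_rotvec(o["tool_rot"])
c,s=np.cos(np.radians(yaw)),np.sin(np.radians(yaw))
T=R.from_matrix(np.array([[-c,-s,0],[-s,c,0],[0,0,-1.]]))
print("shift",M.inv().apply(np.array([x,y,z])-o["tool_pos"]),"turn",(M.inv()*T).as_rotvec(),"pos",o["tool_pos"],"F",o["contact_force"],"t",o["t"])
E
python3 -m jog '[[[0,0,-0.05],[0,0,-0.12]],[[0,0,-0.1],[0,0,-0.24]],[[0,0,-0.13],[0,0,-0.36]]]' 0; python3 go.py 0.565 -0.04 0.30 4
```

```text
t: 0.65
tool_pos: [0.1813, 0.599, 0.3282]
tool_rot: [-0.112, 3.137, 0.008]
contact_force: [0.5, 1.0, 0.4]
opening: 0.044
grip_force: 0.0
shift [-0.3372 -0.6648  0.0258] turn [0.0048 0.0025 0.0014] pos [0.1813 0.599  0.3282] F [0.471  0.9775 0.4054] t 0.65
```

```bash
P='' ; python3 -m jog '[[[-0.337,-0.665,0],[0,0,0]],[[-0.337,-0.665,0],[0,0,0]],[[-0.337,-0.665,0],[0,0,0]],[[-0.337,-0.665,0],[0,0,0]],[[-0.337,-0.665,0],[0,0,0]]]'; python3 go.py 0.565 -0.04 0.32 4
```

```text
t: 1.15
tool_pos: [0.309, 0.3815, 0.3234]
tool_rot: [-0.105, 3.139, 0.0]
contact_force: [0.1, -0.2, -0.4]
opening: -0.0001
grip_force: 0.0
shift [-0.2272 -0.4376  0.0034] turn [ 0.0003  0.0006 -0.0029] pos [0.309  0.3815 0.3234] F [ 0.0945 -0.2368 -0.3817] t 1.15
```

```bash
python3 -m jog '[[[-0.227,-0.437,0],[0,0,0]],[[-0.227,-0.437,0],[0,0,0]],[[-0.227,-0.437,0],[0,0,0]],[[-0.227,-0.437,0],[0,0,0]],[[-0.227,-0.437,0],[0,0,0]]]'; python3 go.py 0.565 -0.04 0.32 4
```

```text
t: 1.65
tool_pos: [0.4388, 0.1675, 0.3236]
tool_rot: [-0.104, 3.139, 0.001]
contact_force: [0.3, 0.5, -0.2]
opening: -0.0001
grip_force: 0.0
shift [-0.1122 -0.2154  0.0037] turn [ 0.0003  0.0011 -0.0036] pos [0.4388 0.1675 0.3236] F [ 0.3446  0.5216 -0.2019] t 1.65
```

```bash
python3 -m jog '[[[-0.112,-0.215,0],[0,0,0]],[[-0.112,-0.215,0],[0,0,0]],[[-0.112,-0.215,0],[0,0,0]],[[-0.112,-0.215,0],[0,0,0]],[[-0.112,-0.215,0],[0,0,0]]]'; python3 go.py 0.565 -0.04 0.15 4
python3 - <<'E'
from h import *
o=ctrl.get_obs();i=optics.get_image("wrist");cv2.imwrite("pics/w1.png",i["image"])
E
```

```text
t: 2.15
tool_pos: [0.565, -0.0402, 0.3232]
tool_rot: [-0.102, 3.14, -0.0]
contact_force: [1.3, 1.3, -0.1]
opening: 0.0
grip_force: 0.0
shift [-0.      0.0002  0.1732] turn [-0.0002  0.0002 -0.0049] pos [ 0.565  -0.0402  0.3232] F [ 1.3401  1.2556 -0.0652] t 2.15
```

View pics/w1.png

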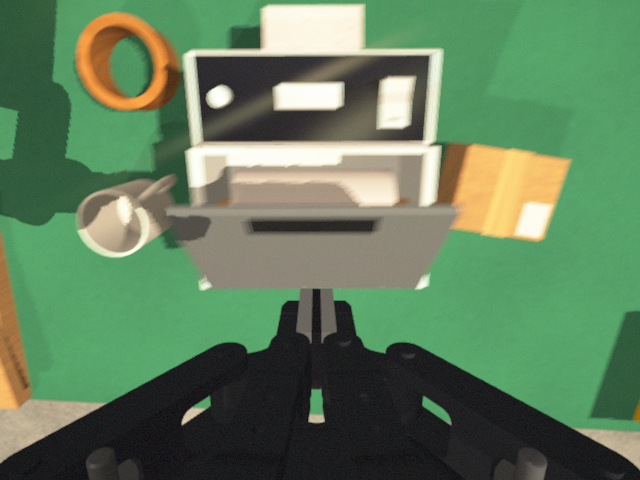

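The wrist view from above the cover shows it open with its front edge at row 210. Key (219,97), bar (309,96) and rocker (397,103) are clear, and the tool yaw matches the printer. I'll refine the pose from these.

```bash
python3 - <<'E'
from h import *
np.set_printoptions(precision=4,suppress=True)
o=ctrl.get_obs();i=optics.get_image("wrist");c=cam(i,o)
for p,z,r in(((309,96),.136,38),((219,97),.136,18),((397,103),.133,30)):
    b,a=blob(i["image"],p,r);print(b,a,plane(c,b,z),plane(c,p,z))
E
python3 -m jog '[[[0,0,0.04],[0,0,0]],[[0,0,0.06],[0,0,0]],[[0,0,0.08],[0,0,0]],[[0,0,0.09],[0,0,0]]]'; python3 go.py 0.565 -0.04 0.15 4
```

```text
[316.2773  90.9722] 1511 [ 0.461  -0.0521  0.136 ] [ 0.4657 -0.0586  0.136 ]
[227.9462  92.0222] 316 [ 0.4668 -0.1339  0.136 ] [ 0.4716 -0.1422  0.136 ]
[405.451   97.1029] 1428 [0.4611 0.0316 0.133 ] [0.4667 0.0244 0.133 ]
t: 2.65
tool_pos: [0.5629, -0.0369, 0.231]
tool_rot: [0.105, -3.137, -0.002]
contact_force: [-0.1, 0.3, -0.6]
opening: -0.0
grip_force: 0.0
shift [-0.0021 -0.0033  0.081 ] turn [ 0.0011 -0.003  -0.003 ] pos [ 0.5629 -0.0369  0.231 ] F [-0.075   0.2603 -0.5897] t 2.65
```

```bash
python3 -m jog '[[[0,0,0.015],[0,0,0]],[[0,0,0.03],[0,0,0]],[[0,0,0.045],[0,0,0]],[[0,0,0.06],[0,0,0]],[[0,0,0.068],[0,0,0]]]'; python3 go.py 0.565 -0.04 0.15 4
```

```text
t: 3.15
tool_pos: [0.5636, -0.0376, 0.1636]
tool_rot: [0.104, -3.138, -0.001]
contact_force: [-0.5, -0.1, 1.0]
opening: 0.0
grip_force: 0.6
shift [-0.0013 -0.0025  0.0136] turn [ 0.0004 -0.0017 -0.0036] pos [ 0.5636 -0.0376  0.1636] F [-0.4532 -0.1311  0.9681] t 3.15
```

```bash
python3 -m jog '[[[0,0,0.006],[0,0,0]],[[0,0,0.011],[0,0,0]],[[0,0,0.014],[0,0,0]],[[0,0,0.015],[0,0,0]],[[0,0,0.015],[0,0,0]]]'; python3 go.py 0.565 -0.04 0.15 4
```

```text
t: 3.65
tool_pos: [0.5643, -0.0377, 0.1504]
tool_rot: [-0.104, 3.14, -0.0]
contact_force: [0.6, 0.6, -0.2]
opening: -0.0002
grip_force: 0.0
shift [-0.0006 -0.0023  0.0004] turn [-0.0001  0.0004 -0.0036] pos [ 0.5643 -0.0377  0.1504] F [ 0.5566  0.5977 -0.1512] t 3.65
```

```bash
python3 -m jog '[[[0,0,0.001],[0,0,0]],[[0,0,0.002],[0,0,0]],[[0,0,0.003],[0,0,0]],[[0,0,0.003],[0,0,0]],[[0,0,0.003],[0,0,0]]]'; python3 go.py 0.565 -0.04 0.15 4
```

```text
t: 4.15
tool_pos: [0.5642, -0.0377, 0.1473]
tool_rot: [-0.104, 3.14, -0.0]
contact_force: [-0.6, 0.2, 0.4]
opening: -0.0003
grip_force: 0.4
shift [-0.0007 -0.0023 -0.0027] turn [-0.0001  0.     -0.0036] pos [ 0.5642 -0.0377  0.1473] F [-0.5871  0.1504  0.3795] t 4.15
```

```bash
python3 - <<'E'
from h import *
i=optics.get_image("side")["image"][130:370,210:450];cv2.imwrite("pics/s2.png",cv2.resize(i,None,fx=2.5,fy=2.5,interpolation=2))
E
```

```text
(no output)
```

View pics/s2.png

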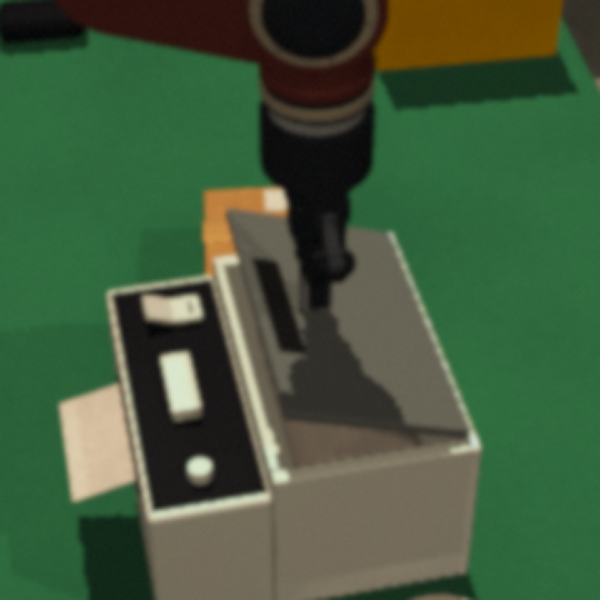

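The side crop shows the fingertip at (320,305) on the cover, which is still ajar: its near front corner is at (285,412), above the bay rim at (272,478). I'll compare this with the projected TCP.

```bash
python3 - <<'E'
from h import *
np.set_printoptions(precision=4,suppress=True)
o=ctrl.get_obs();i=optics.get_image("side");c=cam(i)
def pj(p):
    v=c[0]@(c[1].T@(np.array(p)-c[2]));return (v[:2]/v[2]-[210,130])*2.5
print("tcp",o["tool_pos"],pj(o["tool_pos"]),o["contact_force"])
th=np.radians(3.8)
L=lambda x,y,z:(.5375+x*np.cos(th)-y*np.sin(th),-.0433+x*np.sin(th)+y*np.cos(th),z)
for a in(0,.1,.2,.3): print(a,[pj(L(.11-.14*np.cos(a)+.008*np.sin(a),s*.11,.142+.14*np.sin(a)+.008*np.cos(a))) for s in(1,-1)])
E
```

```text
tcp [ 0.5642 -0.0377  0.1473] [312.1469 342.4558] [0.0515 0.7479 0.6314]
0 [array([211.7605, 258.5207]), array([267.0989, 466.8003])]
0.1 [array([212.9109, 244.7906]), array([268.9398, 452.7919])]
0.2 [array([215.8527, 230.8091]), array([272.8531, 438.414 ])]
0.3 [array([220.5945, 216.7259]), array([278.8502, 423.8192])]
```

```bash
python3 - <<'E'
from h import *
np.set_printoptions(precision=4,suppress=True)
i=optics.get_image("wrist");c=np.linalg.inv(i["mount"])
for z in(0,-.02,-.04):
    v=np.array([i["fx"]*1,0,0]);p=(c@[0,0,z,1])[:3];print(z,p[:2]/p[2]*i["fx"]+[i["cx"],i["cy"]])
w=i["image"][140:420,160:480]
s=optics.get_image("scene")["image"][100:310,180:420]
cv2.imwrite("pics/w2.png",np.hstack([cv2.resize(w,(400,350)),cv2.resize(s,(400,350))]))
E
```

```text
0 [315.9912 274.6841]
-0.02 [315.9378 290.8774]
-0.04 [315.8714 311.0317]
```

View pics/w2.png

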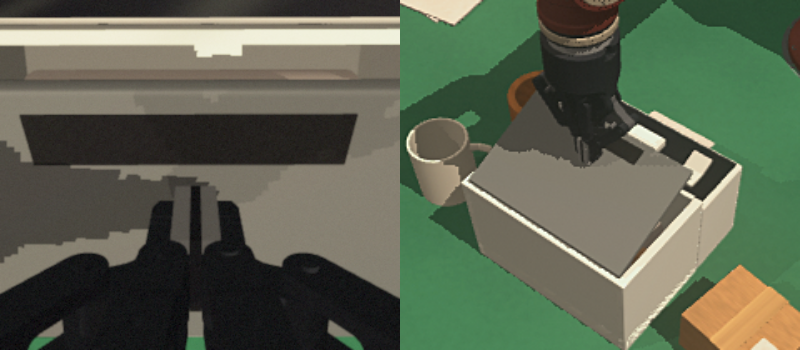

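The wrist crop shows fingertips at (195,185), the same place relative to the gripper as in free air, so they haven't gone through the cover. The scene crop shows the cover still partly open. I'll check the tip's height in the two fixed views.

```bash
python3 - <<'E'
from h import *
np.set_printoptions(precision=4,suppress=True)
i=optics.get_image("wrist");c=np.linalg.inv(i["mount"])
for q in((.011,0,0),(-.011,0,0),(.011,0,-.02),(-.011,0,-.02)):
    p=(c@[*q,1])[:3];print(q,p[:2]/p[2]*i["fx"]+[i["cx"],i["cy"]])
a=optics.get_image("side");b=optics.get_image("scene");o=ctrl.get_obs()
ra=ray(cam(a),(210+318/2.5,130+305/2.5));rb=ray(cam(b),(180+186*.6,100+163*.6))
print("tip tri",tri([ra,rb]),"tcp",o["tool_pos"],"q",o["q"],o["effort"])
E
```

```text
(0.011, 0, 0) [315.9907 255.0318]
(-0.011, 0, 0) [315.9917 293.6961]
(0.011, 0, -0.02) [315.9362 269.3464]
(-0.011, 0, -0.02) [315.9394 311.6319]
tip tri [ 0.569  -0.0368  0.1834] tcp [ 0.5642 -0.0377  0.1473] q [-0.1984 -0.0561  1.7994 -0.      1.3983 -1.8353] [  0.1575 -33.3399 -35.8132   0.0819  -0.0231   0.002 ]
```

Both checks put the real fingertips about 36 mm above the stated TCP, and free air looks the same. I'll keep pushing down gently and watch the force.

```bash
python3 -m jog '[[[0,0,0.006],[0,0,0]],[[0,0,0.012],[0,0,0]],[[0,0,0.018],[0,0,0]],[[0,0,0.022],[0,0,0]],[[0,0,0.024],[0,0,0]]]'; python3 -m jog '[[[0,0,0.002],[0,0,0]],[[0,0,0.004],[0,0,0]],[[0,0,0.006],[0,0,0]],[[0,0,0.006],[0,0,0]]]'; python3 go.py 0.565 -0.04 0.15 4
```

```text
t: 5.0
tool_pos: [0.5635, -0.0376, 0.1222]
tool_rot: [0.104, -3.138, -0.001]
contact_force: [-1.1, -1.0, 1.3]
opening: 0.0001
grip_force: 0.6
t: 5.4
tool_pos: [0.5642, -0.0377, 0.117]
tool_rot: [-0.104, 3.14, -0.0]
contact_force: [0.6, 0.1, -0.7]
opening: 0.0001
grip_force: 0.0
shift [-0.0007 -0.0024 -0.033 ] turn [-0.      0.0001 -0.0036] pos [ 0.5642 -0.0377  0.117 ] F [ 0.5995  0.1439 -0.7429] t 5.4
```

```bash
python3 - <<'E'
from h import *
s=optics.get_image("side")["image"][130:370,210:450]
w=optics.get_image("wrist")["image"][140:420,160:480]
cv2.imwrite("pics/s3.png",np.hstack([cv2.resize(s,(480,480),interpolation=2),cv2.resize(w,(320,480))]))
E
```

```text
(no output)
```

View pics/s3.png

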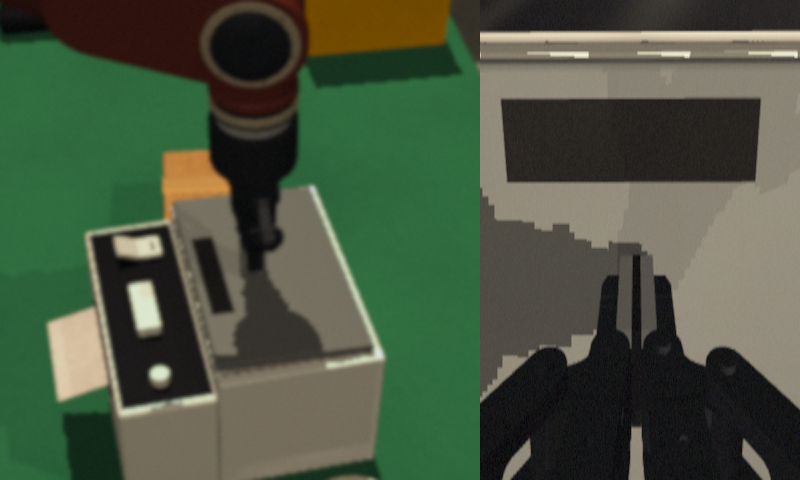

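The cover is nearly shut: its near front corner at (215,362) in the left pane means about 0.1 rad. I'll press on until the stop is felt.

```bash
python3 -m jog '[[[0,0,0.002],[0,0,0]],[[0,0,0.004],[0,0,0]],[[0,0,0.006],[0,0,0]],[[0,0,0.006],[0,0,0]],[[0,0,0.006],[0,0,0]]]'; python3 -m jog '[[[0,0,0.002],[0,0,0]],[[0,0,0.003],[0,0,0]],[[0,0,0.003],[0,0,0]],[[0,0,0.003],[0,0,0]]]'
```

```text
t: 6.0
tool_pos: [0.5642, -0.0377, 0.112]
tool_rot: [-0.104, 3.14, -0.0]
contact_force: [-3.3, -0.6, 5.7]
opening: 0.0001
grip_force: 2.7
t: 6.4
tool_pos: [0.5643, -0.0378, 0.1119]
tool_rot: [0.104, -3.14, 0.001]
contact_force: [-9.9, 1.3, 16.9]
opening: 0.0002
grip_force: 8.6
```

The cover is shut against its stop: 17 N at TCP z 0.112, which confirms the tips sit 38 mm above the TCP. Next is lifting and going over the rocker.

```bash
python3 -m jog '[[[0,0,-0.03],[0,0,0]],[[0,0,-0.06],[0,0,0]],[[0,0,-0.06],[0,0,0]]]'; python3 go.py 0.4465 0.029 0.17 3.8
```

```text
t: 6.7
tool_pos: [0.5673, -0.0383, 0.1734]
tool_rot: [-0.104, 3.131, -0.003]
contact_force: [0.9, -0.3, 0.4]
opening: 0.0001
grip_force: 0.0
shift [0.1161 0.0751 0.0021] turn [-0.0023  0.0092 -0.0001] pos [ 0.5673 -0.0383  0.1734] F [ 0.9321 -0.3363  0.3986] t 6.7
```

```bash
python3 -m jog '[[[0.116,0.075,0],[0,0,0]],[[0.116,0.075,0],[0,0,0]],[[0.116,0.075,0],[0,0,0]],[[0.116,0.075,0],[0,0,0]],[[0.116,0.075,0],[0,0,0]]]'; python3 go.py 0.4465 0.029 0.12 3.8
python3 - <<'E'
from h import *
np.set_printoptions(precision=4,suppress=True)
o=ctrl.get_obs();i=optics.get_image("side");c=cam(i);b,a=blob(i["image"],(279,254),13);print(b,a)
w=optics.get_image("wrist")["image"][140:380,200:440];s=i["image"][180:340,230:390]
cv2.imwrite("pics/r1.png",np.hstack([cv2.resize(s,(400,400),interpolation=2),cv2.resize(w,(400,400))]))
E
```

```text
t: 7.2
tool_pos: [0.443, 0.0298, 0.1675]
tool_rot: [-0.105, 3.139, -0.0]
contact_force: [0.1, 0.4, 0.3]
opening: 0.0003
grip_force: 0.0
shift [-0.0034 -0.001   0.0475] turn [-0.0002  0.0004  0.0007] pos [0.443  0.0298 0.1675] F [0.1251 0.4056 0.337 ] t 7.2
[278.547  252.8974] 234
```

View pics/r1.png

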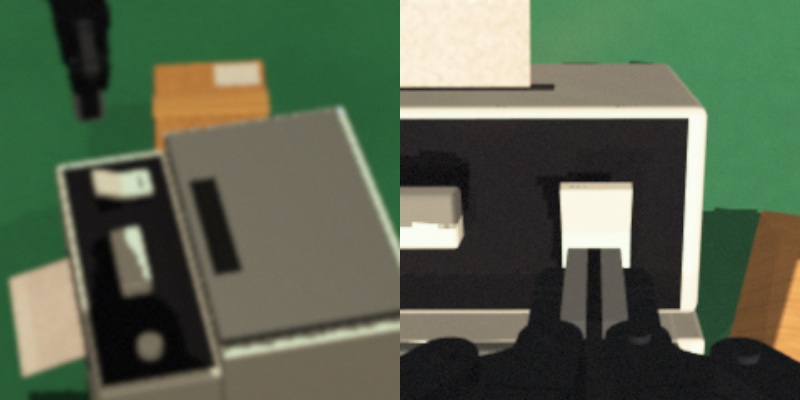

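The left pane shows the cover level and shut. The right pane shows the fingers centred on the rocker (column 595 against 596). I'll shift 3 mm and go down.

```bash
python3 -m jog '[[[-0.003,-0.001,0.02],[0,0,0]],[[-0.003,-0.001,0.04],[0,0,0]],[[-0.003,-0.001,0.05],[0,0,0]],[[-0.003,-0.001,0.055],[0,0,0]],[[-0.003,-0.001,0.06],[0,0,0]]]'; python3 -m jog '[[[0,0,0.003],[0,0,0]],[[0,0,0.006],[0,0,0]],[[0,0,0.009],[0,0,0]],[[0,0,0.012],[0,0,0]],[[0,0,0.012],[0,0,0]]]';python3 go.py 0.4465 0.029 0.093 3.8
```

```text
t: 7.8
tool_pos: [0.4471, 0.0284, 0.1083]
tool_rot: [-0.103, 3.14, -0.0]
contact_force: [0.4, 0.5, -0.2]
opening: 0.0003
grip_force: 0.0
t: 8.3
tool_pos: [0.4465, 0.0287, 0.0962]
tool_rot: [-0.104, 3.14, -0.0]
contact_force: [-0.1, 0.4, -0.6]
opening: -0.0001
grip_force: 0.0
shift [-0.      0.0003  0.0032] turn [-0.0001  0.0002 -0.    ] pos [0.4465 0.0287 0.0962] F [-0.0691  0.3527 -0.6212] t 8.3
```

```bash
python3 -m jog '[[[0,0,0.001],[0,0,0]],[[0,0,0.002],[0,0,0]],[[0,0,0.003],[0,0,0]],[[0,0,0.004],[0,0,0]],[[0,0,0.005],[0,0,0]]]'; python3 -m jog '[[[0,0,0],[0,0,0]],[[0,0,0],[0,0,0]]]'
```

```text
t: 8.8
tool_pos: [0.4465, 0.0287, 0.0929]
tool_rot: [0.104, -3.139, 0.0]
contact_force: [-7.2, 0.9, 13.6]
opening: -0.0003
grip_force: 7.1
t: 9.0
tool_pos: [0.4465, 0.0286, 0.0929]
tool_rot: [0.104, -3.139, 0.0]
contact_force: [-6.9, 0.1, 8.9]
opening: -0.0001
grip_force: 5.0
```

The stop came at TCP z 0.093, as predicted for the front half level. I'll raise and move over the feed bar.

```bash
python3 -m jog '[[[0,0,-0.03],[0,0,0]],[[0,0,-0.05],[0,0,0]],[[0,0,-0.05],[0,0,0]]]'; python3 go.py 0.4615 -0.052 0.141 3.8
```

```text
t: 9.3
tool_pos: [0.449, 0.0285, 0.1446]
tool_rot: [-0.104, 3.133, -0.001]
contact_force: [1.0, -0.6, 1.0]
opening: 0.0002
grip_force: 0.0
shift [-0.0072 -0.0811  0.0038] turn [-0.001   0.0069 -0.0001] pos [0.449  0.0285 0.1446] F [ 0.9855 -0.6106  1.0274] t 9.3
```

```bash
python3 -m jog '[[[-0.01,-0.041,0],[0,0,0]],[[-0.01,-0.081,0],[0,0,0]],[[-0.01,-0.081,0],[0,0,0]],[[-0.01,-0.081,0],[0,0,0]]]'; python3 go.py 0.4615 -0.052 0.105 3.8
python3 - <<'E'
from h import *
i=optics.get_image("side")
w=optics.get_image("wrist")["image"][140:380,200:440];s=i["image"][180:340,230:390]
cv2.imwrite("pics/r2.png",np.hstack([cv2.resize(s,(400,400),interpolation=2),cv2.resize(w,(400,400))]))
E
```

```text
t: 9.7
tool_pos: [0.4612, -0.0517, 0.1399]
tool_rot: [0.101, -3.138, -0.002]
contact_force: [-0.5, -0.2, -0.6]
opening: -0.0002
grip_force: 0.0
shift [-0.0003 -0.0003  0.0349] turn [ 0.0012 -0.0017 -0.0021] pos [ 0.4612 -0.0517  0.1399] F [-0.4649 -0.1502 -0.6073] t 9.7
```

View pics/r2.png

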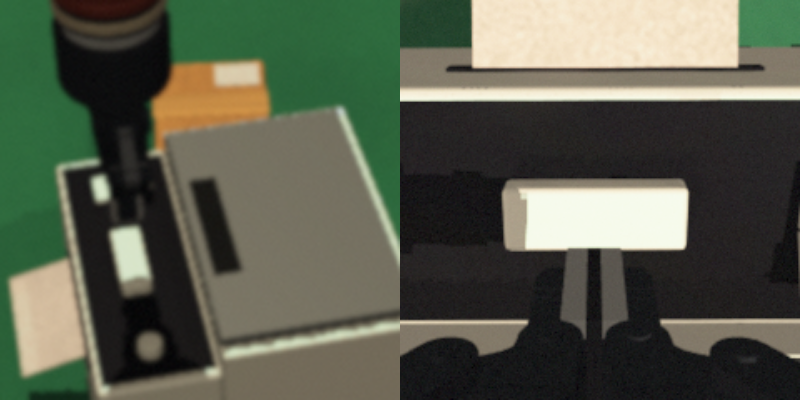

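The bar spans columns 503–687, centred on the fingers. The cover is shut, and the rocker's front half now looks flat and bright at (100,188). Next I press the bar.

```bash
python3 -m jog '[[[0,0,0.02],[0,0,0]],[[0,0,0.035],[0,0,0]],[[0,0,0.04],[0,0,0]],[[0,0,0.043],[0,0,0]],[[0,0,0.046],[0,0,0]]]'; python3 -m jog '[[[0,0,0.001],[0,0,0]],[[0,0,0.003],[0,0,0]],[[0,0,0.004],[0,0,0]],[[0,0,0.004],[0,0,0]],[[0,0,0.004],[0,0,0]]]'
```

```text
t: 10.3
tool_pos: [0.462, -0.0511, 0.0957]
tool_rot: [-0.105, 3.14, 0.0]
contact_force: [-2.3, 1.0, 3.8]
opening: -0.0
grip_force: 1.5
t: 10.8
tool_pos: [0.4624, -0.0514, 0.093]
tool_rot: [-0.104, 3.139, 0.0]
contact_force: [-4.4, 3.8, 8.3]
opening: 0.0001
grip_force: 4.2
```

```bash
python3 -m jog '[[[0,0,0.001],[0,0,0]],[[0,0,0.001],[0,0,0]],[[0,0,0.001],[0,0,0]]]'; python3 -m jog '[[[0,0,-0.03],[0,0,0]],[[0,0,-0.08],[0,0,0]],[[0,0,-0.13],[0,0,0]],[[0,0,-0.16],[0,0,0]],[[0,0,-0.16],[0,0,0]]]'; python3 -m jog '[[[0,0,0],[0,0,0]],[[0,0,0],[0,0,0]]]'
python3 - <<'E'
from h import *
s=optics.get_image("side")["image"][130:370,210:450];c=optics.get_image("scene")["image"][120:360,180:420]
cv2.imwrite("pics/f.png",np.hstack([cv2.resize(s,(400,400),interpolation=2),cv2.resize(c,(400,400))]))
E
```

```text
t: 11.1
tool_pos: [0.4624, -0.0514, 0.0929]
tool_rot: [-0.104, 3.139, 0.0]
contact_force: [-7.3, 3.1, 13.5]
opening: 0.0001
grip_force: 6.5
t: 11.6
tool_pos: [0.465, -0.0526, 0.257]
tool_rot: [-0.103, 3.128, -0.006]
contact_force: [-0.6, -0.4, 0.7]
opening: -0.0003
grip_force: 0.0
t: 11.8
tool_pos: [0.4611, -0.0514, 0.2483]
tool_rot: [0.104, -3.137, -0.001]
contact_force: [-0.0, 0.1, 0.1]
opening: 0.0004
grip_force: 0.0
```

View pics/f.png

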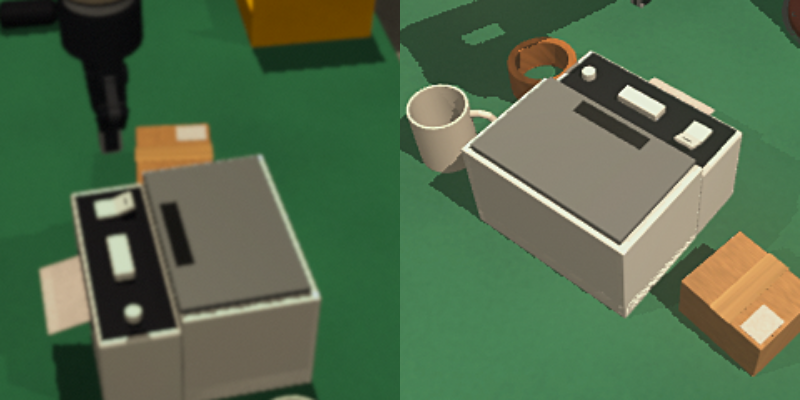

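The final views show the cover shut, the rocker tipped with its rear half raised (115,207), the bar and key up, the other objects unmoved and the arm clear.

```bash
python3 -c "
from station import job
print(job.finish_job())"
```

```text
the job is handed in; nothing more can be done
None
```

I pushed the cover shut, switched the rocker on, and pressed and released the feed bar, in that order. I handed the job in after about 12 s with the arm clear; the last pictures show the carton, tape roll and mug unmoved, but no verdict came back.

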